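# Load the sample carrier, then hold its index plunger out

## Task

Load the blue sample carrier: lay both loose red-capped tubes down inside the red bin and put the white-capped vial inside the white bin, nothing left sticking up on a rim. Only after that, take the knob of the sprung index plunger at the carrier's side, pull it straight out as far as it goes, so that the pin is clear of its hole, and finish while still gripping and holding it out there; do not let go. Leave the pot of tubes, the amber bottle and the dish where they stand.

Things in the scene. Friction and masses are not known exactly. Their poses are not given: they have to be found in the camera images.
- tube_a: a red-capped sample tube, dark red with a white label, 100 mm long, 16 mm in diameter, 14 to 28 g, lying level on the bench at the start; origin on its long axis at mid-length (8 mm above the bench), x along the tube towards the hexagonal red cap (the last 22 mm, 16 mm across flats, so it does not roll freely)
- tube_b: a second tube, the same as tube_a: 100 mm long, 16 mm in diameter, origin at mid-length on its axis, x towards its red cap
- vial: a small white-capped amber vial with a white label standing upright, 60 mm tall, glass 34 mm in diameter up to 42 mm, above it the white cap 32 mm in diameter and 18 mm high; 30 to 65 g; origin at the centre of its underside, z up
- bin_red: red bin, open on top, 130 x 130 mm outside, 50 mm high, walls and floor 4 mm thick, fixed on the station's blue deck; origin at the centre of its underside, which lies 22 mm above the bench; sides along its x and y; turned like the station. The red and the white bin may be swapped
- bin_white: white bin, open on top, 130 x 130 mm outside, 50 mm high, walls and floor 4 mm thick, fixed on the station's blue deck; origin at the centre of its underside, which lies 22 mm above the bench; sides along its x and y; turned like the station. The red and the white bin may be swapped
- station: fixed docking station: steel base 310 (x) x 200 (y) mm, blue carrier deck with both bins side by side along x. At its -y side: a yellow lug with the seat hole and, 20 mm farther out, a dark bracket 44 mm wide, 78 mm high, outer face at y = -125 mm, for the plunger. Origin on the bench under the deck's middle, z up. The plunger pulls out along the station's -y
- knob_mid (a point): middle of the plunger's knob on its axis, 60 mm above the bench, 30 mm out from the bracket when seated; moves with the plunger; axes as the station's. Black cylinder lying along y, 26 mm in diameter, 24 mm long, with a red flange 34 mm in diameter, 6 mm thick at its outer end (12 to 18 mm beyond this point); free space around
- plunger (a joint): how far the plunger is pulled out (m): 0 = seated in the hole, 0.018 = fully back against the stop. The spring pulls it in with 5 N when seated and 11 N when fully back; it returns when let go. The pin leaves the hole at 0.009
- seat_hole (a point): centre of the mouth of the seat hole in the yellow lug, 12 mm in diameter, 60 mm above the bench; axes as the station's
- pot: bystander: white pot 96 mm in diameter, 107 mm high over the red caps of the tubes fixed in it; origin at the centre of its underside
- reagent: bystander: amber bottle, 60 mm in diameter, 130 mm tall; origin at the centre of its underside
- dish: bystander: pale, flat closed round dish, 90 mm in diameter, 16 mm high; origin at the centre of its underside

How it is judged:
On the way, in this order (a step that is already met when the one before it is completed fails the run):
1. both red-capped tubes lie in the red bin and the vial is in the white bin, let go and at rest, the plunger still seated (x of tube_a in the frame of bin_red between -0.062 and 0.062 m and y of tube_a in the frame of bin_red between -0.062 and 0.062 m and z of tube_a in the frame of bin_red between 0 and 0.034 m and linear speed of each of tube_a, tube_b, vial below 0.03 m/s and contact force between the fingers and tube_a below 0.1 N and x of tube_b in the frame of bin_red between -0.062 and 0.062 m and y of tube_b in the frame of bin_red between -0.062 and 0.062 m and z of tube_b in the frame of bin_red between 0 and 0.034 m and contact force between the fingers and tube_b below 0.1 N and x of vial in the frame of bin_white between -0.062 and 0.062 m and y of vial in the frame of bin_white between -0.062 and 0.062 m and z of vial in the frame of bin_white between 0 and 0.034 m and contact force between the fingers and vial below 0.1 N and value of joint plunger below 0.004 m), for 0.2 s.
2. the plunger is pulled fully back by the gripper (value of joint plunger above 0.015 m and contact force between the fingers and plunger above 2 N), for 0.3 s.
At the end, for the whole second after the job is handed in: Both red-capped tubes in the red bin, the vial in the white bin (origin within 62 mm of the bin's centre in x and y, under 34 mm above its underside), at rest, untouched; the fingers hold the plunger past 15 of its 18 mm (over 2 N contact) through the last second (all of step 2 and x of tube_a in the frame of bin_red between -0.062 and 0.062 m and y of tube_a in the frame of bin_red between -0.062 and 0.062 m and z of tube_a in the frame of bin_red between 0 and 0.034 m and linear speed of each of tube_a, tube_b, vial below 0.03 m/s and contact force between the fingers and tube_a below 0.1 N and x of tube_b in the frame of bin_red between -0.062 and 0.062 m and y of tube_b in the frame of bin_red between -0.062 and 0.062 m and z of tube_b in the frame of bin_red between 0 and 0.034 m and contact force between the fingers and tube_b below 0.1 N and x of vial in the frame of bin_white between -0.062 and 0.062 m and y of vial in the frame of bin_white between -0.062 and 0.062 m and z of vial in the frame of bin_white between 0 and 0.034 m and contact force between the fingers and vial below 0.1 N); the arm keeps its last pose, push and grip.
It fails at once if the bystander pot is shoved more than 30 mm or tipped over (distance of pot from where it was at the start of the episode above 0.03 m or angle between pot's own z axis and vertical above 0.4 rad).
It fails at once if the bystander reagent is shoved more than 30 mm or tipped over (distance of reagent from where it was at the start of the episode above 0.03 m or angle between reagent's own z axis and vertical above 0.4 rad).
It fails at once if the bystander dish is shoved more than 30 mm or tipped over (distance of dish from where it was at the start of the episode above 0.03 m or angle between dish's own z axis and vertical above 0.4 rad).
It also fails if it takes over 72 s, if anything falls off the work surface, if the arm or the gripper's body presses on something with over 40 N, if the wrist force passes 120 N, or if a joint passes its speed limit or range.

## Robot

A 6-joint arm with a two-finger parallel gripper is mounted at the origin on the work surface. World frame = base frame: x ahead of the robot, y to its left, z up, the work surface at z = 0. Lengths are in m, angles in rad, forces in N, time in s.
With the tool pointing down it reaches from about 0.35 to 0.775 m from the base axis. Payload 5.5 kg.
Tool frame: the origin (TCP) lies between the finger pads; the fingertips stand 22 mm ahead of it and the grasp point (between the pads) lies 3 mm ahead of it; z points along the fingers, y is the line along which they close (so a half turn about z gives the same grasp; the last joint's range is limited). The gripper opens to 85 mm and grips with 20 to 120 N. Pads are 22 mm wide; open, the fingers measure 114 mm over their backs; the gripper's body (76 mm by 85 mm) begins 54 mm behind the grasp point. The pads swing forward as they close: fully open they stand 13 mm farther back than shut.
Start: joints at [-1.285, 0.313, 0.046, 1.304, 0, 1.431], TCP at [0.238, -0.524, 0.253] pointing down, gripper open.
Joint ranges: [-2.76, 2.76], [-0.86, 1.69], [-1.03, 1.26], [-2.2, 2.34], [-1.47, 1.5], [-3.14, 3.14]. Speed limits (rad/s): [2.57, 2.57, 3.14, 3.14, 3.14, 3.14].

## Interface

Orientations are given as a unit quaternion [w, x, y, z].
In Python, from workcell import env, readout, job, read_camera gives the robot as it stands (env), with the cameras as plain functions, the readings (readout) and the job (job).
- The arm moves only by the tool shift_gripper, called as name(argument=value, ...) on one line, values as JSON. Schema: {"type":"object","properties":{"increments":{"type":"object","properties":{"offsets":{"type":"array","items":{"type":"array","items":{"type":"number"},"minItems":6,"maxItems":6},"minItems":1,"maxItems":8}},"additionalProperties":false,"required":["offsets"]},"finger_gap":{"type":"number"},"squeeze":{"type":"number"},"only":{"type":"string"},"quiet":{"type":"boolean"},"lines":{"type":"string"}},"required":["increments"],"additionalProperties":false}. increments is an object whose key "offsets" holds a list of rows, 1 to 8 of them, each of 6 numbers: dx, dy, dz in m, then a rotation vector rx, ry, rz in rad; each row is the pose to reach, as a shift and turn from the pose commanded when the call began, along the tool's axes at that moment; what a row does not reach only later rows make up. A row lasts 1/8 s, in which the tool goes at most 0.0625 m and 0.188 rad, less where a joint would pass 70% of its speed; a pose out of reach is approached as far as the arm can. finger_gap is the finger opening in m, set as the call begins (left out keeps the last). The fingers move at their own pace and stop on an object; squeeze is the grip in N (left out, the last holds). Time passes only in rows, so rows that do not move let the fingers close. The tool returns the time, the measured TCP pose, the force, the opening and the grip force at its end. only (a regular expression) keeps the lines of the reply that match it, lines (a string "A,B") keeps lines A to B, and quiet returns only ok. Input that does not fit is refused with a message, and nothing moves.
- readout.get_state(): the state, without advancing time (a new reading comes with each control period).
- read_camera(name): name is "scene" or "side" or "wrist"; returns a dict with "image" (400x640x3 uint8, red, green, blue), "K" (3x3 intrinsics, pixels), "R" (3x3) and "t" (3): a world point X has camera coordinates R X + t. Camera axes: x right, y down, z forward; pixel columns grow to the right and rows downward; lengths in m; the calibration is good to about 2 mm. A picture is of the moment at which its call begins. There is no depth.
- job.hand_in(): hands the job in; it is judged then, once.
The state is a dict: "clock": time; "joint_pos": joint angles; "qvel": joint speeds; "tau": joint torques, N m; "tcp_pos": TCP position; "orientation": TCP orientation; "wrist_force": force on the tool from outside, world axes, zero at the start; "ft_torque": the same for the moment, N m; "finger_gap": finger opening in m; "grip_force": force on a finger pad.
Only numpy, scipy, OpenCV 4.12 (cv2) and the standard library are available. Lean on these libraries where they do the work, as an engineer would, in place of code of your own. Each camera call takes 0.05 s, during which the arm holds its last target. There are 200 camera calls.

## Working session

There is one attempt and no reset: what is moved stays moved. The work goes in short steps, Python scripts to look and compute and a tool call to move; the robot and the scene stay as the last step left them, time stands still between calls to the robot, and variables do not carry over. Pictures are saved under pics/ and viewed, at most 10 in all, crops included, and the job is handed in when it is done.

```bash
ls; mkdir -p pics
```

Run:
```python
from workcell import env, readout, job, read_camera
import cv2,numpy as np
for n in ("scene","side"):
    c=read_camera(n); cv2.imwrite(f"pics/{n}0.png",c["image"][:,:,::-1]); np.savez(f"pics/{n}0.npz",**c)
    print(n,c["K"].tolist(),(-c["R"].T@c["t"]).round(3),c["R"][2].round(2))
print(readout.get_state())
```

```text
pics
workcell.py
scene [[479.43875887329034, 0.0, 323.32622198108635], [0.0, 479.43875887329034, 200.21093013516364], [0.0, 0.0, 1.0]] [0.893 0.441 0.94 ] [-0.26 -0.47 -0.85]
side [[397.27044304887136, 0.0, 328.5975989216434], [0.0, 397.27044304887136, 205.76106116487753], [0.0, 0.0, 1.0]] [0.541 0.659 0.674] [ 0.09 -0.74 -0.66]
{'clock': 0.1, 'joint_pos': array([-1.28462883e+00,  3.13929107e-01,  4.50822781e-02,  1.30362604e+00,
        1.81071531e-05,  1.43122056e+00]), 'qvel': array([-0.00065206, -0.00181209,  0.00312481, -0.00043641, -0.00108369,
       -0.00060664]), 'tau': array([ 3.73596529e-03, -4.81727028e+01,  2.99243349e+01,  1.28019409e-02,
       -6.99405155e-05, -6.03888139e-06]), 'tcp_pos': array([ 0.23735851, -0.52324634,  0.25249165]), 'orientation': array([-8.36682202e-04,  9.77427921e-01,  2.11267499e-01, -5.23574534e-05]), 'wrist_force': array([-0.05053409, -0.39955518, -1.06230133]), 'ft_torque': array([ 0.00124365, -0.02822819,  0.03377369]), 'grip_force': 0.0, 'finger_gap': 0.08531261146069959}
```

View pics/scene0.png

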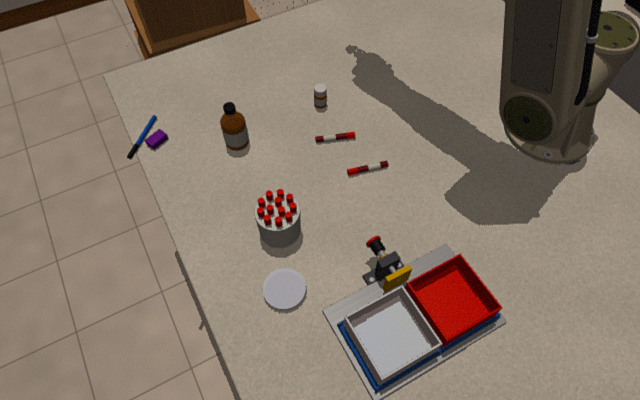

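View pics/side0.png

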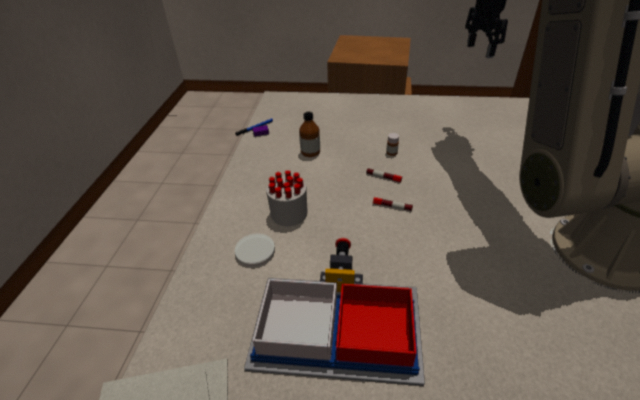

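Create h.py:
```python
import numpy as np,cv2
from scipy.spatial.transform import Rotation as Rot
def load(n): return dict(np.load(f"pics/{n}.npz"))
def ray(c,p,z):
    p=np.atleast_2d(p).astype(float); d=np.c_[p,np.ones(len(p))]@np.linalg.inv(c["K"]).T@c["R"]
    o=-c["R"].T@c["t"]; s=(z-o[2])/d[:,2]; return o+s[:,None]*d
def proj(c,X):
    q=(c["R"]@np.atleast_2d(X).T).T+c["t"]; q=q@c["K"].T; return q[:,:2]/q[:,2:]
def blobs(m,amin=20):
    n,l,s,ce=cv2.connectedComponentsWithStats(m.astype(np.uint8)); return [(s[i],ce[i],l==i) for i in range(1,n) if s[i,4]>=amin]
def red(c):
    h=cv2.cvtColor(c["image"],cv2.COLOR_RGB2HSV); return ((h[...,0]<8)|(h[...,0]>172))&(h[...,1]>150)&(h[...,2]>50)
def tool(st):  # rotation tool->world
    w,x,y,z=st["orientation"]; return Rot.from_quat([x,y,z,w])
```

Run:
```python
from h import *
for n in("scene0","side0"):
    c=load(n)
    for s,ce,m in blobs(red(c),12):
        print(n,s,ce.round(1),ray(c,ce,.008).round(3)[0])
a=cv2.imread("pics/scene0.png")
A=cv2.resize(a[75:185,300:400],None,fx=4,fy=4,interpolation=2)
B=cv2.resize(a[225:395,315:515],None,fx=3.5,fy=3.5,interpolation=2)[:600]
cv2.imwrite("pics/cA.png",A);cv2.imwrite("pics/cB.png",B)
```

```text
scene0 [336 132  19   7  92] [346.3 135. ] [ 0.468 -0.219  0.008]
scene0 [316 136   7   5  24] [319.  137.9] [ 0.532 -0.244  0.008]
scene0 [381 161   7   6  28] [383.6 163.2] [ 0.433 -0.1    0.008]
scene0 [347 166  21   9 102] [356.1 169.9] [ 0.501 -0.115  0.008]
scene0 [275 189  21  38 383] [284.  207.4] [ 0.699 -0.103  0.008]
scene0 [266 191   6  10  51] [268.8 195.3] [ 0.716 -0.149  0.008]
scene0 [257 198  16  27 223] [264.4 210.8] [ 0.742 -0.116  0.008]
scene0 [367 236  13  11  48] [372.3 239.7] [0.566 0.064 0.008]
scene0 [ 406  254   96   94 4812] [452.6 298.5] [0.494 0.257 0.008]
side0 [269 171  34  27 515] [285.5 183.5] [ 0.759 -0.172  0.008]
side0 [384 174  18   8  69] [394.3 177.2] [ 0.465 -0.222  0.008]
side0 [373 198  19   7  75] [380.1 201. ] [ 0.503 -0.119  0.008]
side0 [405 205   7   3  16] [408.4 205.9] [ 0.432 -0.105  0.008]
side0 [336 238  14   7  42] [342.7 240.3] [0.588 0.027 0.008]
side0 [ 336  284   80   81 5606] [375.3 324.3] [0.51  0.239 0.008]
```

View pics/cA.png

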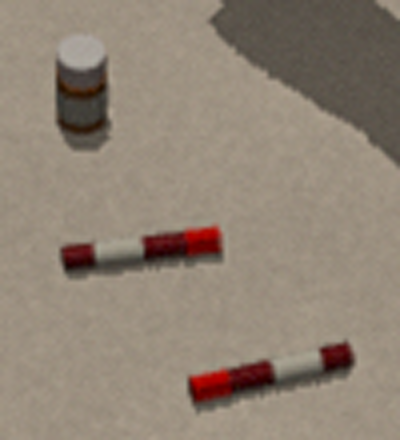

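View pics/cB.png

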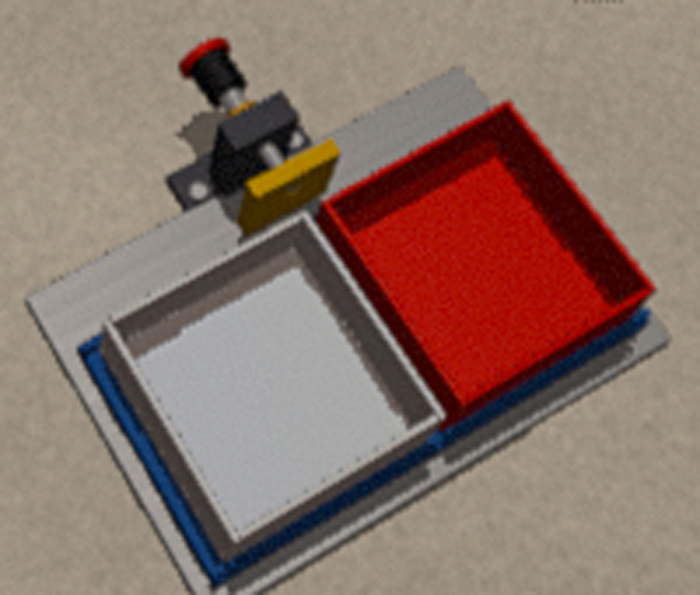

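Run:
```python
from h import *
c=load("scene0"); s=load("side0")
f=lambda P,k,o:np.array(P,float)/k+np.array(o)-0.4
A=lambda P:f(P,4,(300,75)); B=lambda P:f(P,3.5,(315,225))
r=ray(c,B([(105,322),(510,103),(655,290),(237,543),(305,215),(443,412),(320,203),(450,422)]),.072)
print(r.round(4)[:,:2]); print("ctr",r[:4].mean(0).round(4))
u=(r[0]-r[1]+r[3]-r[2]);v=(r[3]-r[0]+r[2]-r[1]);print("yaw",np.arctan2(u[1],u[0]),np.arctan2(-v[0],v[1]),np.linalg.norm(u)/2,np.linalg.norm(v)/2)
print("side bin corners",proj(s,r[:4]).round(1))
t=ray(c,A([(61,258),(220,239),(190,388),(353,353)]),.008);print(t.round(4))
for i in(0,2):d=t[i+1]-t[i];print("tube",(t[i]+t[i+1])[:2]/2,np.arctan2(d[1],d[0]),np.linalg.norm(d))
print("side",proj(s,t).round(1))
# side-view tube red+dark extents
print("vial",ray(c,A([(81,49)]),.06).round(4),proj(s,ray(c,A([(81,49)]),.06)))
h=cv2.cvtColor(s["image"],cv2.COLOR_RGB2GRAY)[125:160,382:404]; print(h[::2,::2])
```

```text
[[0.7187 0.2022]
 [0.4515 0.2022]
 [0.4514 0.3285]
 [0.7176 0.3307]
 [0.5921 0.2028]
 [0.5897 0.327 ]
 [0.5809 0.2008]
 [0.5896 0.3329]]
ctr [0.5848 0.2659 0.072 ]
yaw 0.004332728792922142 0.005221539760733477 0.26668033467159896 0.12742936889771542
side bin corners [[267.  279.8]
 [409.6 289.6]
 [413.6 354.2]
 [250.8 341.8]]
[[ 0.5431 -0.2458  0.008 ]
 [ 0.4481 -0.2112  0.008 ]
 [ 0.5227 -0.1205  0.008 ]
 [ 0.4231 -0.0956  0.008 ]]
tube [ 0.49559394 -0.22850939] 2.792855836367203 0.10115688822073213
tube [ 0.47289992 -0.10807294] 2.896732580654667 0.10259119572782688
side [[366.  170.8]
 [400.7 179.8]
 [372.4 200.2]
 [412.3 208.6]]
vial [[ 0.4705 -0.3528  0.06  ]] [[393.02775758 135.45701946]]
[[138 137 138 140 139 138 139 139 138 139 137]
 [139 137 138 139 140 140 138 139 136 137 137]
 [140 139 138 140 140 138 137 140 138 137 137]
 [142 141 139 139 139 137 136 137 138 138 136]
 [139 139 142 141 148 151 150 146 139 138 138]
 [138 139 138 143 155 155 157 154 148 135 137]
 [138 140 137  96 130 145 147 143 113 134 135]
 [139 138 130  70  61  74  80  67  82 133 135]
 [137 137 124  60  56  58  57  54  84 137 137]
 [136 137 115  33  40  48  46  41  78 134 136]
 [139 138 105  40  30  27  25  32  95 133 135]
 [140 138  98  48  50  47  48  50 105 137 137]
 [137 139  89  50  53  54  54  51 114 139 139]
 [140 138  78  46  52  53  52  51 121 138 137]
 [136 131  63  29  36  40  34  42 123 137 136]
 [134 128  71  54  41  37  40 102 135 138 136]
 [136 136  98  81  79  80 107 131 138 136 138]
 [135 135 133 132 129 130 134 138 139 138 138]]
```

Run:
```python
import cv2,numpy as np
a=cv2.imread("pics/side0.png")
A=cv2.resize(a[125:220,330:430],None,fx=4,fy=4,interpolation=2)
B=cv2.resize(a[230:385,240:440],None,fx=4,fy=4,interpolation=2)[:600]
cv2.imwrite("pics/sB.png",B); cv2.imwrite("pics/sA.png",A)
```

```text
(no output)
```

View pics/sB.png

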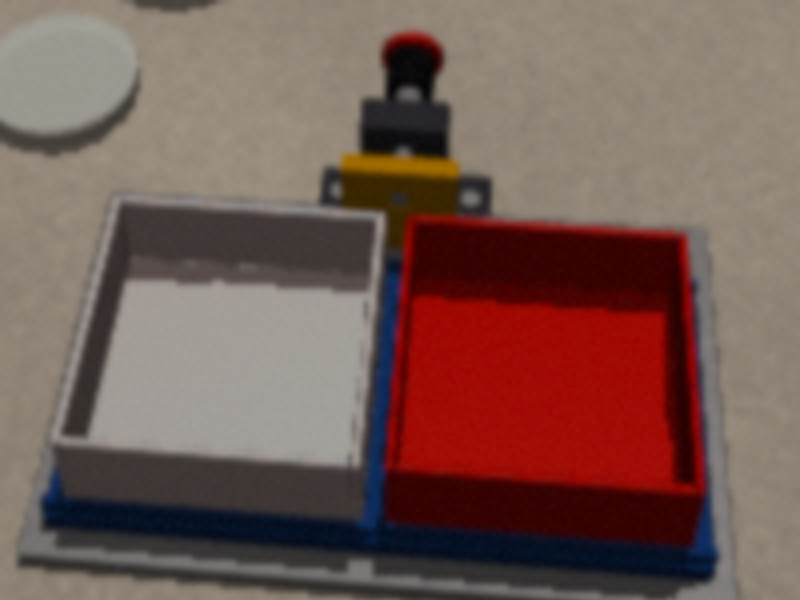

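View pics/sA.png

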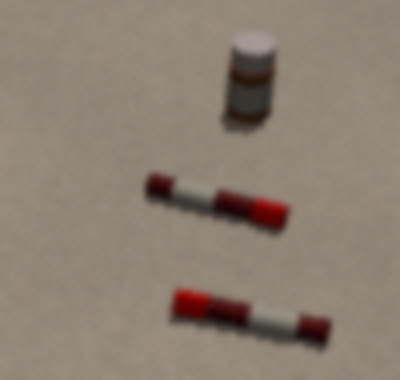

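Create go.py:
```python
# usage: go.py x y z psi -> tool-frame shift & rz to reach that pose (tool pointing down)
import sys; from h import *; from workcell import env, readout, job, read_camera
x,y,z,p=map(float,sys.argv[1:5]); st=readout.get_state(); R=tool(st)
G=Rot.from_euler('z',p)*Rot.from_rotvec([np.pi,0,0])
print("d",R.inv().apply(np.array([x,y,z])-st["tcp_pos"]).round(4),"rot",(R.inv()*G).as_rotvec().round(4),"tcp",st["tcp_pos"].round(4),"gap",round(st["finger_gap"],4),"F",st["wrist_force"].round(1),round(st["grip_force"],1),"t",st["clock"])
```

```bash
python3 go.py 0.4705 -0.3528 0.2 0.4258
python3 go.py 0.4705 -0.3528 0.2 0
```

```text
d [ 0.2827 -0.0589  0.0527] rot [-0.0017 -0.0003 -0.0001] tcp [ 0.2374 -0.5232  0.2525] gap 0.0853 F [-0.1 -0.4 -1.1] 0.0 t 0.1
d [ 0.2827 -0.0589  0.0527] rot [-1.700e-03  1.000e-04  4.257e-01] tcp [ 0.2374 -0.5232  0.2525] gap 0.0853 F [-0.1 -0.4 -1.1] 0.0 t 0.1
```

shift_gripper(increments={"offsets": [[0.055, -0.012, 0.01, 0, 0, 0.14], [0.115, -0.024, 0.02, 0, 0, 0.28], [0.17, -0.036, 0.03, 0, 0, 0.426], [0.23, -0.048, 0.04, 0, 0, 0.426], [0.283, -0.059, 0.053, 0, 0, 0.426], [0.283, -0.059, 0.053, 0, 0, 0.426], [0.283, -0.059, 0.053, 0, 0, 0.426]]}, finger_gap=0.085, squeeze=30)

```text
clock: 0.98
tcp_pos: [0.4707, -0.3529, 0.1999]
orientation: [-0.0, 1.0, 0.0, -0.0]
wrist_force: [-0.9, -0.3, 0.8]
finger_gap: 0.0852
grip_force: 0.0
```

```bash
python3 go.py 0.4705 -0.3528 0.034 0
```

Run:
```python
from h import *; from workcell import env, readout, job, read_camera
c=read_camera("wrist"); np.savez("pics/w1.npz",**c); cv2.imwrite("pics/w1.png",c["image"][:,:,::-1])
print(proj(c,[[.4705,-.3528,.06],[.4956,-.2285,.008],[.4729,-.1081,.008],[.4705,-.3528,.0]]).round(0))
```

```text
d [ 0.     -0.      0.1659] rot [-0.0003  0.001   0.0006] tcp [ 0.4707 -0.3529  0.1999] gap 0.0852 F [-0.9 -0.3  0.8] 0.0 t 0.975
[[319. 193.]
 [192. 154.]
 [ 74. 177.]
 [319. 177.]]
```

View pics/w1.png

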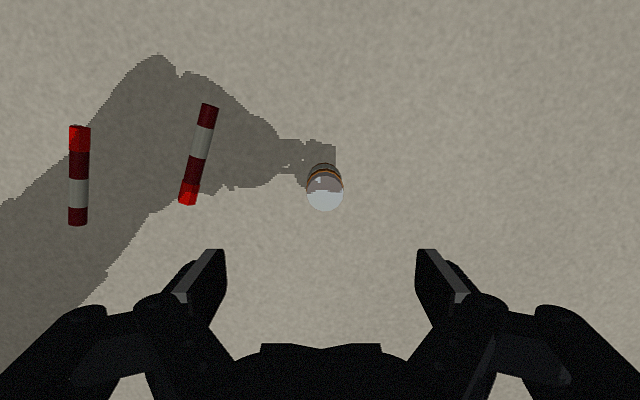

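Run:
```python
from h import *
c=load("w1")
t=ray(c,[(209,105),(188,204),(80,125),(78,225)],.008);print(t.round(4))
for i in(0,2):d=t[i+1]-t[i];print("tube",(t[i]+t[i+1])[:2]/2,np.arctan2(d[1],d[0]),np.linalg.norm(d))
print(ray(c,[(324,193)],.06)); print(c["R"].round(2),-c["R"].T@c["t"])
```

```text
[[ 0.5416 -0.2494  0.008 ]
 [ 0.4444 -0.2188  0.008 ]
 [ 0.5231 -0.1247  0.008 ]
 [ 0.4215 -0.1019  0.008 ]]
tube [ 0.49299671 -0.23411339] 2.836590599427521 0.10186714265499003
tube [ 0.47232799 -0.1133001 ] 2.9205417758629606 0.10416898465614018
[[ 0.47012067 -0.35697642  0.06      ]]
[[ 0.   -1.    0.  ]
 [-0.96 -0.    0.27]
 [-0.27 -0.   -0.96]] [ 0.54025835 -0.35346485  0.32054182]
```

shift_gripper(increments={"offsets": [[0, 0.002, 0.05, 0, 0, 0], [0, 0.002, 0.1, 0, 0, 0], [0, 0.002, 0.145, 0, 0, 0], [0, 0.002, 0.166, 0, 0, 0], [0, 0.002, 0.166, 0, 0, 0]]})

```text
clock: 1.65
tcp_pos: [0.4686, -0.3554, 0.0328]
orientation: [-0.001, 1.0, -0.001, -0.001]
wrist_force: [0.1, -0.2, 0.8]
finger_gap: 0.0847
grip_force: 0.0
```

shift_gripper(increments={"offsets": [[0, 0, 0, 0, 0, 0], [0, 0, 0, 0, 0, 0], [0, 0, 0, 0, 0, 0], [0, 0, 0, 0, 0, 0], [0, 0, 0, 0, 0, 0], [0, 0, 0, 0, 0, 0]]}, finger_gap=0.02, squeeze=40)

```text
clock: 2.4
tcp_pos: [0.4715, -0.3559, 0.0358]
orientation: [0.001, 1.0, -0.0, 0.001]
wrist_force: [-1.5, -0.3, 6.3]
finger_gap: 0.0328
grip_force: 39.6
```

shift_gripper(increments={"offsets": [[0, 0, -0.04, 0, 0, 0], [0, 0, -0.09, 0, 0, 0], [0, 0, -0.15, 0, 0, 0], [0, 0, -0.15, 0, 0, 0]]})

```text
clock: 2.9
tcp_pos: [0.4734, -0.3573, 0.1904]
orientation: [0.004, 1.0, 0.0, 0.004]
wrist_force: [0.3, -1.8, -0.5]
finger_gap: 0.0326
grip_force: 39.9
```

```bash
python3 go.py 0.651 0.2645 0.19 0
```

```text
d [ 0.1777 -0.6218 -0.003 ] rot [ 0.0078 -0.0079  0.0001] tcp [ 0.4734 -0.3573  0.1904] gap 0.0326 F [ 0.3 -1.8 -0.5] 39.9 t 2.9
```

shift_gripper(increments={"offsets": [[0.01, -0.035, 0, 0, 0, 0], [0.025, -0.09, 0, 0, 0, 0], [0.04, -0.145, 0, 0, 0, 0], [0.057, -0.2, 0, 0, 0, 0], [0.073, -0.255, 0, 0, 0, 0], [0.09, -0.31, 0, 0, 0, 0], [0.105, -0.36, 0, 0, 0, 0], [0.118, -0.41, 0, 0, 0, 0]]})

```text
clock: 3.9
tcp_pos: [0.5888, 0.0569, 0.1834]
orientation: [0.0, 1.0, 0.0, -0.0]
wrist_force: [0.2, 0.9, -0.1]
finger_gap: 0.0328
grip_force: 39.9
```

shift_gripper(increments={"offsets": [[0.015, -0.05, 0, 0, 0, 0], [0.03, -0.1, 0, 0, 0, 0], [0.045, -0.15, 0, 0, 0, 0], [0.055, -0.195, 0, 0, 0, 0], [0.06, -0.212, 0, 0, 0, 0], [0.06, -0.212, 0, 0, 0, 0], [0.06, -0.212, 0, 0, 0, 0]]})

```text
clock: 4.78
tcp_pos: [0.6585, 0.1662, 0.1839]
orientation: [-0.023, 0.998, 0.055, -0.003]
wrist_force: [0.5, 0.2, -0.4]
finger_gap: 0.0329
grip_force: 39.9
```

```bash
python3 go.py 0.651 0.2645 0.064 0
```

```text
d [ 0.0038 -0.0929  0.1244] rot [-0.0463  0.0057  0.1108] tcp [0.6585 0.1662 0.1839] gap 0.0329 F [ 0.5  0.2 -0.4] 39.9 t 4.775
```

```bash
python3 -c "
from workcell import env, readout, job, read_camera; print(readout.get_state()['joint_pos'].round(3))"
```

```text
[0.11  0.543 0.225 1.257 0.047 3.141]
```

shift_gripper(increments={"offsets": [[0, 0, 0, 0, 0, 0], [0, 0, 0, 0, 0, 0]]})

```text
clock: 5.03
tcp_pos: [0.6584, 0.1659, 0.1844]
orientation: [-0.023, 0.998, 0.055, -0.003]
wrist_force: [-0.4, 0.7, -0.3]
finger_gap: 0.0331
grip_force: 39.9
```

```bash
python3 go.py 0.651 0.2645 0.064 0
```

```text
d [ 0.0038 -0.0931  0.1249] rot [-0.0463  0.0051  0.1105] tcp [0.6584 0.1659 0.1844] gap 0.0331 F [-0.4  0.7 -0.3] 39.9 t 5.025
```

shift_gripper(increments={"offsets": [[0, 0, 0, 0.023, 0, -0.17], [0, 0, 0, 0.046, -0.003, -0.34], [0, 0, 0, 0.046, -0.005, -0.5], [0, 0, 0, 0.046, -0.005, -0.69], [0, 0, 0, 0.046, -0.005, -0.69], [0, 0, 0, 0.046, -0.005, -0.69]]})

```text
clock: 5.78
tcp_pos: [0.6585, 0.1661, 0.1844]
orientation: [-0.045, 0.92, 0.388, 0.002]
wrist_force: [-0.9, -0.1, -0.2]
finger_gap: 0.0328
grip_force: 39.9
```

```bash
python3 go.py 0.651 0.2645 0.19 0.8
```

```text
d [ 0.0653 -0.0742  0.003 ] rot [-0.0815 -0.0383 -0.0018] tcp [0.6585 0.1661 0.1844] gap 0.0328 F [-0.9 -0.1 -0.2] 39.9 t 5.775
```

shift_gripper(increments={"offsets": [[0.02, -0.022, 0, -0.04, -0.02, 0], [0.043, -0.049, 0, -0.08, -0.038, 0], [0.06, -0.068, 0, -0.08, -0.038, 0], [0.065, -0.074, 0, -0.08, -0.038, 0], [0.065, -0.074, 0.003, -0.08, -0.038, 0], [0.065, -0.074, 0.003, -0.08, -0.038, 0]]})

```text
clock: 6.52
tcp_pos: [0.6507, 0.2629, 0.1891]
orientation: [-0.001, 0.921, 0.389, -0.001]
wrist_force: [0.6, -0.2, -0.7]
finger_gap: 0.0329
grip_force: 39.9
```

```bash
python3 go.py 0.651 0.2645 0.064 0.8
```

```text
d [ 0.0014 -0.0006  0.1251] rot [-0.002   0.0009 -0.0002] tcp [0.6507 0.2629 0.1891] gap 0.0329 F [ 0.6 -0.2 -0.7] 39.9 t 6.525
```

shift_gripper(increments={"offsets": [[0.001, 0, 0.045, 0, 0, 0], [0.001, 0, 0.09, 0, 0, 0], [0.001, 0, 0.115, 0, 0, 0], [0.001, 0, 0.126, 0, 0, 0], [0.001, 0, 0.126, 0, 0, 0], [0.001, 0, 0.126, 0, 0, 0]]})

```text
clock: 7.28
tcp_pos: [0.6522, 0.2648, 0.0649]
orientation: [-0.001, 0.921, 0.39, 0.001]
wrist_force: [0.2, -0.4, 0.0]
finger_gap: 0.033
grip_force: 40.1
```

shift_gripper(increments={"offsets": [[0, 0, 0, 0, 0, 0], [0, 0, 0, 0, 0, 0], [0, 0, 0, 0, 0, 0]]}, finger_gap=0.06)

```text
clock: 7.65
tcp_pos: [0.6513, 0.2653, 0.064]
orientation: [-0.001, 0.921, 0.39, 0.0]
wrist_force: [0.1, -0.1, 0.4]
finger_gap: 0.0603
grip_force: 0.0
```

shift_gripper(increments={"offsets": [[0, 0, -0.03, 0, 0, 0], [0, 0, -0.08, 0, 0, 0], [0, 0, -0.13, 0, 0, 0], [0, 0, -0.14, 0, 0, 0], [0, 0, -0.14, 0, 0, 0]]})

```text
clock: 8.28
tcp_pos: [0.6517, 0.2652, 0.2045]
orientation: [-0.001, 0.921, 0.39, 0.001]
wrist_force: [-0.4, 0.2, -1.2]
finger_gap: 0.0597
grip_force: 0.0
```

```bash
python3 go.py 0.4945 -0.2313 0.2 2.81;python3 - <<'E'
from h import *; from workcell import env, readout, job, read_camera
c=read_camera("scene"); np.savez("pics/s2.npz",**c); cv2.imwrite("pics/s2.png",cv2.resize(c["image"][150:400,200:540,::-1],None,fx=2,fy=2))
E
```

```text
d [-0.4661  0.2324  0.0035] rot [ 1.4000e-03 -1.9000e-03 -2.0084e+00] tcp [0.6517 0.2652 0.2045] gap 0.0597 F [-0.4  0.2 -1.2] 0.0 t 8.275
```

View pics/s2.png

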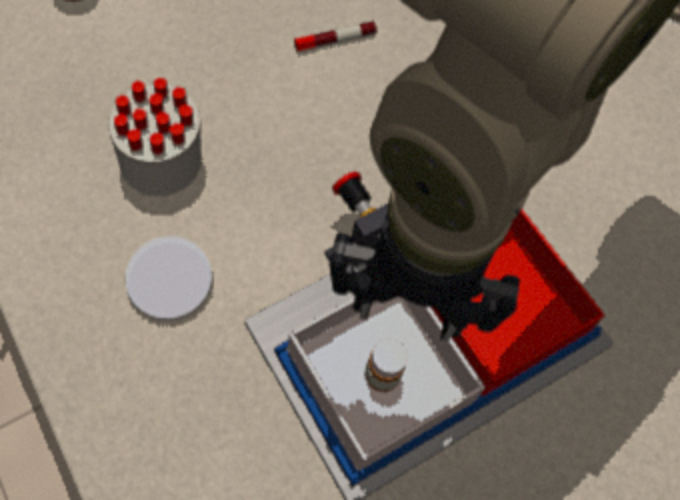

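```bash
python3 go.py 0.4726 -0.1107 0.15 2.909
```

```text
d [-0.3939  0.1332  0.0528] rot [-1.9000e-03 -1.8000e-03 -2.1075e+00] tcp [0.651  0.2649 0.2028] gap 0.06 F [-0.9  0.7 -0.1] 0.0 t 8.325
```

shift_gripper(increments={"offsets": [[-0.05, 0.017, 0, 0, 0, -0.17], [-0.1, 0.034, 0, 0, 0, -0.35], [-0.15, 0.051, 0, 0, 0, -0.52], [-0.2, 0.068, 0, 0, 0, -0.7], [-0.25, 0.085, 0, 0, 0, -0.88], [-0.3, 0.102, 0, 0, 0, -1.05], [-0.35, 0.118, 0, 0, 0, -1.22], [-0.394, 0.133, 0, 0, 0, -1.4]]})

```text
clock: 9.32
tcp_pos: [0.4706, -0.1114, 0.2013]
orientation: [-0.003, 0.451, 0.893, 0.0]
wrist_force: [0.2, -0.7, -0.1]
finger_gap: 0.0598
grip_force: 0.0
```

shift_gripper(increments={"offsets": [[0, 0, 0.02, 0, 0, -0.18], [0, 0, 0.03, 0, 0, -0.36], [0, 0, 0.04, 0, 0, -0.54], [0, 0, 0.05, 0, 0, -0.707], [0, 0, 0.053, 0, 0, -0.707], [0, 0, 0.053, 0, 0, -0.707]]})

```text
clock: 10.07
tcp_pos: [0.472, -0.1101, 0.1494]
orientation: [-0.002, 0.118, 0.993, 0.001]
wrist_force: [0.4, -0.2, 0.7]
finger_gap: 0.0599
grip_force: 0.0
```

```bash
python3 go.py 0.4726 -0.1107 0.026 2.909
```

Run:
```python
from h import *; from workcell import env, readout, job, read_camera
c=read_camera("wrist"); np.savez("pics/w2.npz",**c)
for s,ce,m in blobs(red(c),60): print(s,ce.round(1),ray(c,ce,.008).round(4)[0])
```

```text
d [-0.0012 -0.0007  0.1234] rot [ 0.0015 -0.0036 -0.0036] tcp [ 0.472  -0.1101  0.1494] gap 0.0599 F [ 0.4 -0.2  0.7] 0.0 t 10.075
[309 134  19  25 430] [318.1 146.1] [ 0.4344 -0.1036  0.008 ]
[ 182  190   21   61 1084] [191.4 218.3] [ 0.4692 -0.2252  0.008 ]
[309 196  21  55 879] [319.1 226.4] [ 0.5024 -0.1191  0.008 ]
[ 590  269   46   47 1536] [612.6 291.8] [0.6292 0.131  0.008 ]
[183 281  15  15  78] [186.9 285.7] [ 0.5307 -0.2516  0.008 ]
```

shift_gripper(increments={"offsets": [[0, 0, 0.04, 0, 0, 0], [0, 0, 0.08, 0, 0, 0], [0, 0, 0.11, 0, 0, 0], [0, 0, 0.123, 0, 0, 0], [0, 0, 0.123, 0, 0, 0]]})

```text
clock: 10.75
tcp_pos: [0.4725, -0.1101, 0.0272]
orientation: [-0.001, 0.117, 0.993, 0.001]
wrist_force: [-1.0, 1.1, 1.5]
finger_gap: 0.0601
grip_force: 0.0
```

shift_gripper(increments={"offsets": [[0, 0, 0, 0, 0, 0], [0, 0, 0, 0, 0, 0], [0, 0, 0, 0, 0, 0], [0, 0, 0, 0, 0, 0], [0, 0, 0, 0, 0, 0], [0, 0, 0, 0, 0, 0]]}, finger_gap=0.005, squeeze=40)

```text
clock: 11.5
tcp_pos: [0.4736, -0.1107, 0.0286]
orientation: [0.001, 0.117, 0.993, 0.0]
wrist_force: [-1.2, -0.6, 6.2]
finger_gap: 0.014
grip_force: 39.1
```

shift_gripper(increments={"offsets": [[0, 0, -0.04, 0, 0, 0], [0, 0, -0.09, 0, 0, 0], [0, 0, -0.15, 0, 0, 0], [0, 0, -0.15, 0, 0, 0]]})

```text
clock: 12.0
tcp_pos: [0.476, -0.1117, 0.1828]
orientation: [0.004, 0.116, 0.993, -0.001]
wrist_force: [-0.3, 0.5, -0.9]
finger_gap: 0.0138
grip_force: 39.4
```

```bash
python3 go.py 0.515 0.2395 0.175 3.1416
```

```text
d [0.0433 0.3507 0.0072] rot [-0.0016  0.0089 -0.2334] tcp [ 0.476  -0.1117  0.1828] gap 0.0138 F [-0.3  0.5 -0.9] 39.4 t 12.0
```

shift_gripper(increments={"offsets": [[0.006, 0.045, 0, 0, 0, -0.05], [0.013, 0.1, 0, 0, 0, -0.12], [0.02, 0.155, 0, 0, 0, -0.233], [0.027, 0.21, 0, 0, 0, -0.233], [0.034, 0.265, 0, 0, 0, -0.233], [0.04, 0.315, 0, 0, 0, -0.233], [0.043, 0.35, 0, 0, 0, -0.233], [0.043, 0.35, 0, 0, 0, -0.233]]})

```text
clock: 13.0
tcp_pos: [0.5114, 0.2421, 0.1767]
orientation: [-0.001, -0.002, 1.0, 0.001]
wrist_force: [0.1, -0.7, -0.1]
finger_gap: 0.014
grip_force: 39.4
```

shift_gripper(increments={"offsets": [[0, 0, 0, 0, 0, 0], [0, 0, 0, 0, 0, 0]]})

```text
clock: 13.25
tcp_pos: [0.5117, 0.2389, 0.1776]
orientation: [-0.001, 0.001, 1.0, 0.0]
wrist_force: [-0.3, -0.3, -0.3]
finger_gap: 0.014
grip_force: 39.4
```

```bash
python3 go.py 0.515 0.2395 0.057 3.1416
```

Run:
```python
from h import *; from workcell import env, readout, job, read_camera
c=read_camera("wrist"); np.savez("pics/w3.npz",**c); cv2.imwrite("pics/w3.png",c["image"][:,:,::-1])
```

```text
d [-0.0035  0.0005  0.1206] rot [ 0.0009 -0.0017 -0.0019] tcp [0.5117 0.2389 0.1776] gap 0.014 F [-0.3 -0.3 -0.3] 39.4 t 13.25
```

View pics/w3.png

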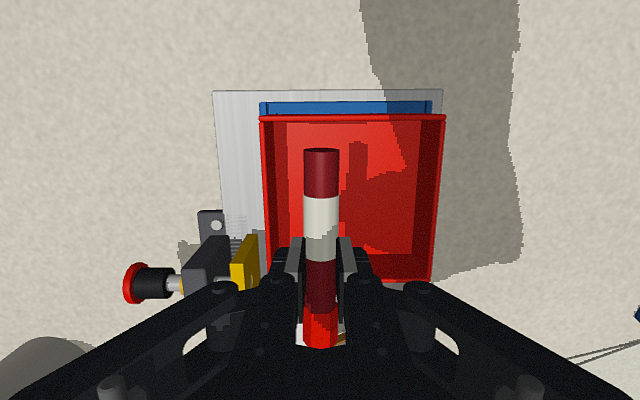

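Run:
```python
from h import *
c=load("w3")
print(ray(c,[(260,116),(446,116),(433,282),(436,200),(263,200)],.072).round(4)); print(ray(c,[(321,150),(321,345)],.157).round(4))
print(ray(c,[(131,284),(158,283)],.06).round(4))
```

```text
[[0.4488 0.1967 0.072 ]
 [0.449  0.3243 0.072 ]
 [0.577  0.3275 0.072 ]
 [0.5091 0.3233 0.072 ]
 [0.5089 0.1957 0.072 ]]
[[0.4611 0.2384 0.157 ]
 [0.564  0.2383 0.157 ]]
[[0.5857 0.0789 0.06  ]
 [0.5848 0.1017 0.06  ]]
```

shift_gripper(increments={"offsets": [[-0.001, 0, 0.04, 0, 0, 0], [-0.001, 0, 0.08, 0, 0, 0], [-0.001, 0, 0.108, 0, 0, 0], [-0.001, 0, 0.12, 0, 0, 0], [-0.001, 0, 0.12, 0, 0, 0], [-0.001, 0, 0.12, 0, 0, 0]]})

```text
clock: 14.05
tcp_pos: [0.514, 0.2402, 0.0592]
orientation: [0.001, 0.0, 1.0, 0.001]
wrist_force: [-0.2, 0.5, -0.1]
finger_gap: 0.014
grip_force: 39.4
```

shift_gripper(increments={"offsets": [[0, 0, 0, 0, 0, 0], [0, 0, 0, 0, 0, 0], [0, 0, 0, 0, 0, 0]]}, finger_gap=0.028)

```text
clock: 14.42
tcp_pos: [0.5131, 0.2403, 0.0583]
orientation: [-0.0, 0.0, 1.0, 0.001]
wrist_force: [-0.3, -0.4, -0.7]
finger_gap: 0.0278
grip_force: 0.0
```

shift_gripper(increments={"offsets": [[0, 0, -0.03, 0, 0, 0], [0, 0, -0.08, 0, 0, 0], [0, 0, -0.12, 0, 0, 0], [0, 0, -0.13, 0, 0, 0], [0, 0, -0.13, 0, 0, 0]]})

```text
clock: 15.05
tcp_pos: [0.5132, 0.2401, 0.1882]
orientation: [0.0, 0.0, 1.0, 0.001]
wrist_force: [0.2, -0.4, -0.5]
finger_gap: 0.0281
grip_force: 0.0
```

```bash
python3 go.py 0.494 -0.2315 0.185 2.81
```

```text
d [ 0.0191 -0.4716  0.0024] rot [ 0.0017 -0.      0.3312] tcp [0.5132 0.2401 0.1882] gap 0.0281 F [ 0.2 -0.4 -0.5] 0.0 t 15.05
```

shift_gripper(increments={"offsets": [[0.002, -0.055, 0, 0, 0, 0], [0.004, -0.11, 0, 0, 0, 0.1], [0.007, -0.17, 0, 0, 0, 0.2], [0.01, -0.23, 0, 0, 0, 0.331], [0.012, -0.29, 0, 0, 0, 0.331], [0.014, -0.35, 0, 0, 0, 0.331], [0.017, -0.41, 0, 0, 0, 0.331], [0.019, -0.472, 0, 0, 0, 0.331]]}, finger_gap=0.06)

```text
clock: 16.05
tcp_pos: [0.4924, -0.2332, 0.1851]
orientation: [-0.002, 0.165, 0.986, 0.001]
wrist_force: [0.7, -0.0, -0.3]
finger_gap: 0.0597
grip_force: 0.0
```

shift_gripper(increments={"offsets": [[0, 0, 0.02, 0, 0, 0], [0, 0, 0.035, 0, 0, 0], [0, 0, 0.035, 0, 0, 0]]})

```text
clock: 16.42
tcp_pos: [0.4921, -0.2303, 0.1497]
orientation: [-0.003, 0.165, 0.986, 0.002]
wrist_force: [0.6, 0.5, -0.7]
finger_gap: 0.06
grip_force: 0.0
```

```bash
python3 go.py 0.494 -0.2315 0.0265 2.81
```

Run:
```python
from h import *; from workcell import env, readout, job, read_camera
c=read_camera("wrist"); np.savez("pics/w4.npz",**c)
for s,ce,m in blobs(red(c),60): print(s,ce.round(1),ray(c,ce,.008).round(4)[0])
```

```text
d [-0.003  -0.0008  0.1231] rot [ 0.0024 -0.0066  0.001 ] tcp [ 0.4921 -0.2303  0.1497] gap 0.06 F [ 0.6  0.5 -0.7] 0.0 t 16.425
[ 308  136   23   62 1057] [318.5 161.1] [ 0.4669 -0.2237  0.008 ]
[310 231  17  22 326] [317.6 242. ] [ 0.5349 -0.248   0.008 ]
```

shift_gripper(increments={"offsets": [[-0.002, -0.001, 0.04, 0, 0, 0.01], [-0.002, -0.001, 0.08, 0, 0, 0.01], [-0.002, -0.001, 0.11, 0, 0, 0.01], [-0.002, -0.001, 0.123, 0, 0, 0.01], [-0.002, -0.001, 0.123, 0, 0, 0.01]]})

```text
clock: 17.1
tcp_pos: [0.4953, -0.2328, 0.0292]
orientation: [-0.001, 0.169, 0.986, 0.001]
wrist_force: [1.0, 0.3, 0.2]
finger_gap: 0.0602
grip_force: 0.0
```

shift_gripper(increments={"offsets": [[0, 0, 0, 0, 0, 0], [0, 0, 0, 0, 0, 0], [0, 0, 0, 0, 0, 0], [0, 0, 0, 0, 0, 0], [0, 0, 0, 0, 0, 0], [0, 0, 0, 0, 0, 0]]}, finger_gap=0.005, squeeze=40)

```text
clock: 17.85
tcp_pos: [0.496, -0.2339, 0.0307]
orientation: [0.001, 0.17, 0.985, 0.0]
wrist_force: [-0.9, 0.3, 5.7]
finger_gap: 0.0132
grip_force: 39.0
```

shift_gripper(increments={"offsets": [[0, 0, -0.04, 0, 0, 0], [0, 0, -0.09, 0, 0, 0], [0, 0, -0.15, 0, 0, 0], [0, 0, -0.15, 0, 0, 0]]})

```text
clock: 18.35
tcp_pos: [0.4983, -0.2356, 0.1853]
orientation: [0.005, 0.17, 0.985, -0.002]
wrist_force: [-0.1, -0.6, -0.4]
finger_gap: 0.0135
grip_force: 39.0
```

```bash
python3 go.py 0.514 0.287 0.18 3.1416
```

```text
d [0.1603 0.4977 0.0029] rot [-0.0034  0.0092 -0.3415] tcp [ 0.4983 -0.2356  0.1853] gap 0.0135 F [-0.1 -0.6 -0.4] 39.0 t 18.35
```

shift_gripper(increments={"offsets": [[0.013, 0.04, 0, 0, 0, -0.04], [0.03, 0.09, 0, 0, 0, -0.1], [0.047, 0.145, 0, 0, 0, -0.2], [0.064, 0.2, 0, 0, 0, -0.341], [0.082, 0.255, 0, 0, 0, -0.341], [0.1, 0.31, 0, 0, 0, -0.341], [0.117, 0.365, 0, 0, 0, -0.341], [0.135, 0.42, 0, 0, 0, -0.341]]})

```text
clock: 19.35
tcp_pos: [0.5084, 0.2091, 0.1794]
orientation: [-0.001, 0.0, 1.0, 0.001]
wrist_force: [0.5, -1.3, -1.0]
finger_gap: 0.0133
grip_force: 39.1
```

shift_gripper(increments={"offsets": [[0, 0.04, 0, 0, 0, 0], [0, 0.075, 0, 0, 0, 0], [0, 0.082, 0, 0, 0, 0], [0, 0.082, 0, 0, 0, 0], [0, 0.082, 0, 0, 0, 0]]})

```text
clock: 19.98
tcp_pos: [0.5088, 0.2882, 0.1797]
orientation: [-0.001, 0.001, 1.0, 0.0]
wrist_force: [0.7, -0.5, 0.7]
finger_gap: 0.0138
grip_force: 39.1
```

```bash
python3 go.py 0.514 0.287 0.060 3.1416
```

Run:
```python
from h import *; from workcell import env, readout, job, read_camera
c=read_camera("wrist"); np.savez("pics/w5.npz",**c); cv2.imwrite("pics/w5.png",c["image"][:,:,::-1])
```

```text
d [-0.0054 -0.0013  0.1197] rot [ 0.0008 -0.0014 -0.0018] tcp [0.5088 0.2882 0.1797] gap 0.0138 F [ 0.7 -0.5  0.7] 39.1 t 19.975
```

View pics/w5.png

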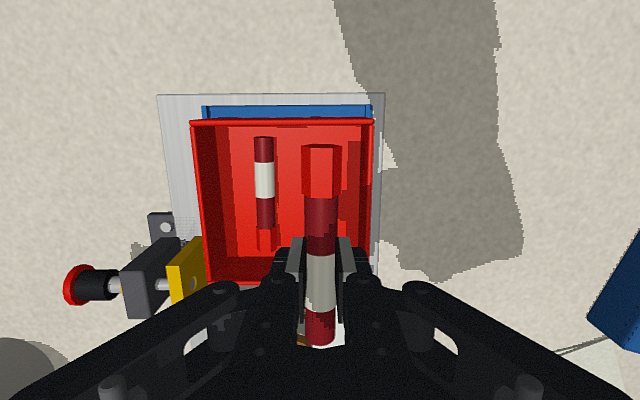

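Run:
```python
from h import *
c=load("w5")
print(ray(c,[(190,121),(375,121),(373,200)],.072).round(4)); print(ray(c,[(321,146),(321,346)],.157).round(4)); print(ray(c,[(263,138),(264,250)],.034).round(4))
```

```text
[[0.4493 0.1967 0.072 ]
 [0.4495 0.3254 0.072 ]
 [0.5067 0.3265 0.072 ]]
[[0.4567 0.2878 0.157 ]
 [0.5635 0.2877 0.157 ]]
[[0.4646 0.2402 0.034 ]
 [0.5651 0.236  0.034 ]]
```

shift_gripper(increments={"offsets": [[-0.004, -0.002, 0.04, 0, 0, 0], [-0.004, -0.002, 0.08, 0, 0, 0], [-0.004, -0.002, 0.108, 0, 0, 0], [-0.004, -0.002, 0.12, 0, 0, 0], [-0.004, -0.002, 0.12, 0, 0, 0], [-0.004, -0.002, 0.12, 0, 0, 0]]})

```text
clock: 20.78
tcp_pos: [0.5138, 0.2877, 0.0614]
orientation: [0.001, 0.0, 1.0, 0.001]
wrist_force: [-0.4, 0.0, -0.4]
finger_gap: 0.0131
grip_force: 39.1
```

shift_gripper(increments={"offsets": [[0, 0, 0, 0, 0, 0], [0, 0, 0, 0, 0, 0], [0, 0, 0, 0, 0, 0]]}, finger_gap=0.028)

```text
clock: 21.15
tcp_pos: [0.5129, 0.2877, 0.0604]
orientation: [-0.0, 0.0, 1.0, 0.001]
wrist_force: [-0.5, -0.8, -0.5]
finger_gap: 0.0281
grip_force: 0.0
```

shift_gripper(increments={"offsets": [[0, 0, -0.03, 0, 0, 0], [0, 0, -0.08, 0, 0, 0], [0, 0, -0.12, 0, 0, 0], [0, 0, -0.13, 0, 0, 0], [0, 0, -0.13, 0, 0, 0]]})

```text
clock: 21.78
tcp_pos: [0.513, 0.2875, 0.1903]
orientation: [0.0, 0.0, 1.0, 0.001]
wrist_force: [-1.1, 1.1, -0.5]
finger_gap: 0.0282
grip_force: 0.0
```

```bash
python3 go.py 0.584 0.109 0.19 1.5708
```

Run:
```python
from h import *; from workcell import env, readout, job, read_camera
c=read_camera("wrist"); np.savez("pics/w6.npz",**c); 
for s,ce,m in blobs(red(c),60): print(s,ce.round(1),ray(c,ce,.034).round(4)[0])
print(readout.get_state()["joint_pos"].round(2))
```

```text
d [-0.071  -0.1785 -0.    ] rot [ 1.5000e-03 -1.2000e-03  1.5704e+00] tcp [0.513  0.2875 0.1903] gap 0.0282 F [-1.1  1.1 -0.5] 0.0 t 21.775
[  195   111   178   162 23795] [284.6 185.5] [0.512  0.2549 0.034 ]
[ 72 254  29  39 480] [ 81.7 273.3] [0.5992 0.0561 0.034 ]
[ 0.37  0.36 -0.04  1.17  0.    0.37]
```

shift_gripper(increments={"offsets": [[-0.01, -0.025, 0, 0, 0, 0.18], [-0.02, -0.05, 0, 0, 0, 0.36], [-0.03, -0.075, 0, 0, 0, 0.54], [-0.04, -0.1, 0, 0, 0, 0.72], [-0.05, -0.125, 0, 0, 0, 0.9], [-0.06, -0.15, 0, 0, 0, 1.08], [-0.071, -0.179, 0, 0, 0, 1.26], [-0.071, -0.179, 0, 0, 0, 1.44]]}, finger_gap=0.055)

```text
clock: 22.82
tcp_pos: [0.5834, 0.1062, 0.1871]
orientation: [-0.002, 0.663, 0.749, -0.001]
wrist_force: [-0.3, 0.5, 0.5]
finger_gap: 0.0547
grip_force: 0.0
```

shift_gripper(increments={"offsets": [[0, 0, 0.02, 0, 0, 0.13], [0, 0, 0.04, 0, 0, 0.13], [0, 0, 0.04, 0, 0, 0.13]]})

```text
clock: 23.2
tcp_pos: [0.5812, 0.1082, 0.146]
orientation: [-0.003, 0.707, 0.707, -0.002]
wrist_force: [-0.0, 0.5, 0.6]
finger_gap: 0.055
grip_force: 0.0
```

```bash
python3 go.py 0.584 0.109 0.064 1.5708
```

Run:
```python
from h import *; from workcell import env, readout, job, read_camera
c=read_camera("wrist"); np.savez("pics/w7.npz",**c); cv2.imwrite("pics/w7.png",c["image"][:,:,::-1])
for s,ce,m in blobs(red(c),60): print(s,ce.round(1),ray(c,ce,.06).round(4)[0])
s=read_camera("scene"); np.savez("pics/s7.npz",**s)
cv2.imwrite("pics/w7.png",np.hstack([cv2.resize(c["image"],(480,300)),cv2.resize(s["image"][225:385,330:510],(320,300))])[:,:,::-1])
```

```text
d [0.0007 0.0035 0.082 ] rot [-0.008  -0.001   0.0003] tcp [0.5812 0.1082 0.146 ] gap 0.055 F [-0.   0.5  0.6] 0.0 t 23.2
[   77     0   241    81 17008] [201.6  41.1] [0.5106 0.2138 0.06  ]
[301 236  48  22 562] [324.8 248.8] [0.5841 0.0802 0.06  ]
```

View pics/w7.png

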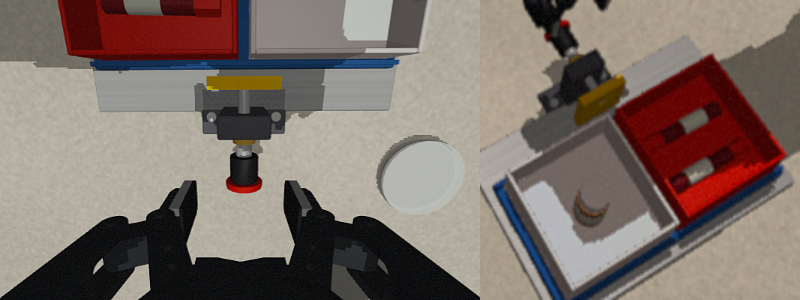

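Run:
```python
from h import *
c=load("w7"); im=c["image"]
for r in range(136,262,2): print(r,im[r,325],im[r,300],ray(c,[(325,r)],.077).round(4)[0,1], end=" | " if r%4 else "\n")
```

```text
136 [111 113 111] [75 74 76] 0.1601
138 [112 114 111] [75 74 74] 0.1589 | 140 [109 112 109] [75 73 75] 0.1578
142 [113 112 110] [50 52 50] 0.1566 | 144 [110 110 109] [21 19 18] 0.1554
146 [109 109 109] [31 27 30] 0.1543 | 148 [111 111 109] [31 29 31] 0.1531
150 [113 115 113] [18 25 20] 0.1519 | 152 [18 19 18] [15 18 23] 0.1507
154 [36 32 37] [28 32 33] 0.1495 | 156 [47 45 44] [39 38 41] 0.1484
158 [48 48 48] [48 48 49] 0.1472 | 160 [48 49 51] [49 49 49] 0.146
162 [43 43 49] [44 43 47] 0.1448 | 164 [46 49 50] [46 49 50] 0.1435
166 [45 45 49] [46 46 49] 0.1423 | 168 [45 46 51] [45 42 47] 0.1411
170 [44 46 48] [47 45 47] 0.1399 | 172 [46 47 49] [46 47 51] 0.1387
174 [46 44 52] [43 46 47] 0.1374 | 176 [45 41 43] [45 43 47] 0.1362
178 [42 45 49] [47 44 45] 0.135 | 180 [46 48 51] [46 45 49] 0.1337
182 [38 43 45] [43 46 47] 0.1325 | 184 [46 50 54] [41 37 41] 0.1312
186 [55 44 31] [70 67 65] 0.13 | 188 [120  93  29] [180 175 163] 0.1287
190 [119  92  36] [178 173 158] 0.1275 | 192 [122  93  32] [175 171 158] 0.1262
194 [ 98 104 108] [176 171 159] 0.1249 | 196 [ 99 100  98] [177 172 160] 0.12
[... 510 characters left out ...]
 178 163] 0.1053
226 [46 47 47] [181 177 165] 0.1039 | 228 [42 43 43] [181 176 163] 0.1026
230 [43 42 40] [182 178 165] 0.1012 | 232 [41 40 40] [179 175 160] 0.0998
234 [38 41 40] [176 170 157] 0.0985 | 236 [39 37 41] [175 171 158] 0.0971
238 [35 33 36] [180 177 164] 0.0957 | 240 [41 44 43] [179 176 162] 0.0943
242 [28 31 28] [181 180 167] 0.0929 | 244 [23 25 29] [177 178 164] 0.0916
246 [22 30 32] [176 176 161] 0.0902 | 248 [78  8 10] [183 181 168] 0.0888
250 [184  21   8] [173 170 157] 0.0873 | 252 [187  32  27] [172 168 155] 0.0859
254 [187  28  19] [177 173 159] 0.0845 | 256 [184  20  11] [178 172 160] 0.0831
258 [179 187 173] [178 172 160] 0.0816 | 260 [177 171 157] [181 174 162] 0.0802
```

shift_gripper(increments={"offsets": [[0.001, 0.003, 0.03, -0.004, 0, 0], [0.001, 0.003, 0.06, -0.008, 0, 0], [0.001, 0.003, 0.082, -0.008, 0, 0], [0.001, 0.003, 0.082, -0.008, 0, 0], [0.001, 0.003, 0.082, -0.008, 0, 0]]})

```text
clock: 23.92
tcp_pos: [0.5875, 0.1096, 0.0689]
orientation: [0.003, 0.707, 0.707, 0.004]
wrist_force: [-0.0, -0.2, 0.3]
finger_gap: 0.0552
grip_force: 0.0
```

```bash
python3 go.py 0.584 0.1095 0.063 1.5708
```

Run:
```python
from h import *; from workcell import env, readout, job, read_camera
for n in("scene0","side0"):
    c=load(n); s,ce,m=[b for b in blobs(red(c),12) if 230<b[1][1]<250 and 330<b[1][0]<380][0]
    print(n,ray(c,ce,.066).round(4), proj(c,[[.584,y,.06+dz] for y in (.0955,.0895) for dz in(17,)]).round(1).tolist(), s)
c=read_camera("wrist"); np.savez("pics/w8.npz",**c)
cv2.imwrite("pics/w8.png",c["image"][150:400,130:510,::-1].repeat(2,0).repeat(2,1))
```

```text
d [-0.0001 -0.0036  0.0059] rot [ 0.0089 -0.0014  0.0004] tcp [0.5875 0.1096 0.0689] gap 0.0552 F [-0.  -0.2  0.3] 0.0 t 23.925
scene0 [[0.5868 0.0877 0.066 ]] [[320.5, 522.8], [320.6, 523.0]] [367 236  13  11  48]
side0 [[0.5838 0.082  0.066 ]] [[342.0, 688.8], [342.0, 689.1]] [336 238  14   7  42]
```

View pics/w8.png

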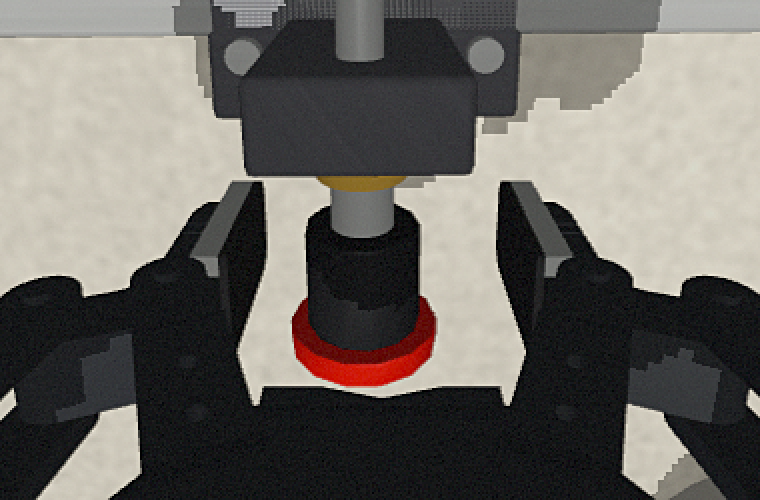

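Run:
```python
from h import *
c=load("w8")
q=lambda X,Y:(130+X/2,150+Y/2)
print("bracket face top",ray(c,[q(360,175)],.078),"cyl end top z.073",ray(c,[q(363,243)],.073),"cyl/flange joint",ray(c,[q(363,345)],.073),"flange in/out top",ray(c,[q(365,363),q(365,385)],.077).round(4))
print("TCP proj",proj(c,[[.5875,.1096,.066],[.5875,.1206,.066],[.5875,.0986,.066]]))
```

```text
bracket face top [[0.58385475 0.1306867  0.078     ]] cyl end top z.073 [[0.58422154 0.11367576 0.073     ]] cyl/flange joint [[0.58405715 0.08944947 0.073     ]] flange in/out top [[0.5845 0.0881 0.077 ]
 [0.5845 0.0826 0.077 ]]
TCP proj [[319.44544014 271.90123119]
 [319.44576587 248.45189519]
 [319.44512833 294.34741798]]
```

shift_gripper(increments={"offsets": [[0, -0.003, 0.005, 0.006, 0, 0], [0, -0.003, 0.005, 0.006, 0, 0], [0, -0.003, 0.005, 0.006, 0, 0]]})

```text
clock: 24.35
tcp_pos: [0.5838, 0.1095, 0.0628]
orientation: [0.0, 0.707, 0.707, 0.001]
wrist_force: [0.2, 0.2, -0.6]
finger_gap: 0.0551
grip_force: 0.0
```

shift_gripper(increments={"offsets": [[0, 0, 0, 0, 0, 0], [0, 0, 0, 0, 0, 0], [0, 0, 0, 0, 0, 0], [0, 0, 0, 0, 0, 0], [0, 0, 0, 0, 0, 0], [0, 0, 0, 0, 0, 0]]}, finger_gap=0.01, squeeze=70)

```text
clock: 25.1
tcp_pos: [0.5834, 0.1095, 0.0629]
orientation: [-0.0, 0.707, 0.707, 0.001]
wrist_force: [-2.4, 0.2, 6.5]
finger_gap: 0.0239
grip_force: 68.4
```

```bash
python3 go.py 0.584 0.0895 0.063 1.5708
```

```text
d [-0.02    0.0005 -0.0001] rot [ 0.0009 -0.0013  0.0004] tcp [0.5834 0.1095 0.0629] gap 0.0239 F [-2.4  0.2  6.5] 68.4 t 25.1
```

shift_gripper(increments={"offsets": [[-0.003, 0, 0, 0, 0, 0], [-0.006, 0, 0, 0, 0, 0], [-0.009, 0, 0, 0, 0, 0], [-0.012, 0, 0, 0, 0, 0], [-0.015, 0, 0, 0, 0, 0], [-0.017, 0, 0, 0, 0, 0], [-0.017, 0, 0, 0, 0, 0], [-0.017, 0, 0, 0, 0, 0]]})

```text
clock: 26.1
tcp_pos: [0.5835, 0.0952, 0.063]
orientation: [-0.002, 0.706, 0.708, 0.003]
wrist_force: [-1.6, 8.6, 4.5]
finger_gap: 0.0237
grip_force: 68.5
```

```bash
python3 go.py 0.584 0.0895 0.063 1.5708
```

```text
d [-0.0057  0.0005 -0.0001] rot [ 0.0013 -0.0067  0.0023] tcp [0.5835 0.0952 0.063 ] gap 0.0237 F [-1.6  8.6  4.5] 68.5 t 26.1
```

shift_gripper(increments={"offsets": [[-0.002, 0, 0, 0, 0, 0], [-0.004, 0, 0, 0, 0, 0], [-0.006, 0, 0, 0, 0, 0], [-0.008, 0, 0, 0, 0, 0], [-0.008, 0, 0, 0, 0, 0], [-0.008, 0, 0, 0, 0, 0]]})

```text
clock: 26.85
tcp_pos: [0.5835, 0.0911, 0.0629]
orientation: [-0.004, 0.705, 0.709, 0.006]
wrist_force: [-1.7, 22.6, 3.7]
finger_gap: 0.024
grip_force: 68.6
```

```bash
python3 go.py 0.584 0.0895 0.063 1.5708
```

```text
d [-0.0016  0.0005 -0.0001] rot [ 0.0017 -0.0144  0.005 ] tcp [0.5835 0.0911 0.0629] gap 0.024 F [-1.7 22.6  3.7] 68.6 t 26.85
```

shift_gripper(increments={"offsets": [[0, 0, 0, 0, 0, 0], [0, 0, 0, 0, 0, 0], [0, 0, 0, 0, 0, 0]]})

```text
clock: 27.22
tcp_pos: [0.5835, 0.0911, 0.063]
orientation: [-0.004, 0.705, 0.709, 0.006]
wrist_force: [-1.5, 21.8, 4.4]
finger_gap: 0.0237
grip_force: 68.6
```

Run:
```python
from h import *; from workcell import env, readout, job, read_camera
c=read_camera("wrist"); im=c["image"]
for s,ce,m in blobs(red(c),60):
    col=int(ce[0]); r=np.where(m[:,col])[0]; print(s,ce.round(1),ray(c,[(col,r.max())],.077).round(4))
g=im[150:330,319].astype(int).sum(1); e=np.where(abs(np.diff(g))>60)[0]+150
print([(int(r),round(float(ray(c,[(319,r)],.075)[0,1]),4)) for r in e])
st=readout.get_state(); print(st["wrist_force"],st["grip_force"],st["finger_gap"],st["tcp_pos"])
```

```text
[   0    0  310   27 8130] [155.9  12.7] [[0.533  0.1828 0.077 ]]
[ 283  314   75   35 1223] [320.2 335.7] [[0.5838 0.0667 0.077 ]]
[(194, 0.1297), (228, 0.1169), (229, 0.1165), (230, 0.1161), (274, 0.0983), (321, 0.0777)]
[-1.00808921 22.39900075  4.07593579] 68.5530424118042 0.023810186509136685 [0.58352348 0.09112835 0.06296351]
```

```bash
python3 -c "
from workcell import env, readout, job, read_camera; print(job.hand_in())"
```

```text
the job is handed in; nothing more can be done
None
```

The job is handed in: both tubes lie in the red bin, the vial stands in the white bin, and the gripper is holding the plunger at its stop (22 N pull, 18 mm tool travel); no verdict came back, and I viewed 12 pictures, two over the limit of 10.

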